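Peel the top tray off its clinging stack and present it

TASK

Slide the red-knobbed hold-down carriage along its rail, away from the blue tray's tab corner, right up to its end stop. Then peel the blue top tray off the grey tray by its upright corner tab: raise that corner first, while the opposite corner stays down under the grey tray's hook, then draw it out from under the hook, leaving the grey tray seated in its holder and the other things on the bench where they are. Finish while still holding the blue tray in the gripper, level and still, over the middle of the round green mat, about 20 cm up.

Things in the scene. Friction and masses are not known exactly. Their poses are not given: they have to be found in the camera images.
- holder: Aluminium tray holder fixed to the bench, base plate 156 x 156 x 8 mm; origin at the centre of its underside on the bench, z up. All trays sit square to its x and y axes. Along its -x side (nearest the robot at yaw 0) runs a rail parallel to its y, 94 mm from the origin, ending at stop blocks 8 mm thick, up to 28 mm above the bench.
- carriage (a joint): Position of the hold-down carriage on the rail, m; grows as it slides toward the holder's +y. Starts between 0 and 0.03; the end stop is at 0.087. While it is below about 0.075 its steel finger lies 3 mm above the blue tray's -x rim and keeps it from rising; beyond that it is clear. It slides with about 1.5 N of friction and stays where it is left.
- carriage_knob (a point): Grip point of the carriage's red upright knob: 14 mm thick along the holder's x, 22 mm wide along its y, upper end 10 mm above this point, lower end 34 mm below it. This point is 72 mm above the bench and moves with the carriage.
- lower_tray: Loose grey tray, 132 x 132 mm over its flat rim, 0.5 kg, seated in the holder with its axes along the holder's; origin at the centre of its underside (8 mm above the bench), rim top 19 mm above the origin. Its well is 99 mm square inside. It must stay where it is. Two small black spring pads on its rim (20 mm to the tab side of the middle of the -x and -y sides) press on the edge of the blue tray and resist its rising by roughly 1 N each over the first 8 mm.
- hook_corner (a point): The grey tray's +x +y corner, on its rim top, where the corner of the blue tray sits: 59 mm, 59 mm from the tray's centre. Here a hook of the grey tray overlaps the blue rim by 5 mm on 19 mm of each side, its underside 8.3 mm above this point (5.3 mm above the blue rim). Lifted level, the blue tray catches it; turned up about this corner it is free to about 0.35 rad, and at 0.25 to 0.3 rad it draws out by 15 mm or more toward the tab.
- top_tray: Loose blue tray, about 0.08 kg, 118 x 118 mm over its 3 mm thick rim, nested in the grey tray, axes along the holder's at the start; origin at the centre of the underside of its well (94 mm square, reaching 9 mm below the rim's underside); rim top 12 mm above the origin, 30 mm above the bench at the start. z is its upward axis.
- tab (a point): Grip point on the blue tray's upright corner tab, at 55 mm, 55 mm toward -x, -y from the tray's centre and 41 mm above its origin. The tab is 10 mm thick along the diagonal through the tab and the hook corner (45 degrees between the tray's x and y), 26 mm wide across it; its upper end is 10 mm above this point, the rim top 29 mm below it.
- far_corner (a point): The blue tray's corner opposite the tab, at its rim underside: 59 mm, 59 mm toward +x, +y from the centre and 9 mm above the tray's origin. It lies at hook_corner while seated.
- mat: Round green mat, 90 mm across, 3 mm thick, fixed on the bench with a white dot at its centre; origin at the centre of its underside.
- dish: Bystander: round lidded dish, 60 mm across, 16 mm high; origin at the centre of its underside.
- bottle: Bystander: small bottle with a blue cap, 47 mm across, 88 mm high; origin at the centre of its underside.
- timer: Bystander: white lab timer, 58 x 58 x 19 mm; origin at the centre of its underside.
Mind the look-alikes: they are no part of the job. Of the things like the mat, leave any that is black or yellow; of the rest the smaller one is meant.

How it is judged:
By the outcome, as a careful person would: the job done as asked, in the order asked, and still so for the second after the job is handed in, while the arm keeps its last pose, push and grip.
It also fails if it takes over 51 s, if anything falls off the work surface, if the arm or the gripper's body presses on something with over 40 N, if the wrist force passes 120 N, or if a joint passes its speed limit or range.

ROBOT

A 7-joint arm with a two-finger parallel gripper is mounted at the origin on the work surface; the furniture and walls round the work are solid. World frame = base frame: x ahead of the robot, y to its left, z up, the work surface at z = 0. Lengths are in m, angles in rad, forces in N, time in s.
With the tool pointing down it reaches from about 0.425 to 0.925 m from the base axis. Payload 6.8 kg.
Tool frame: the origin (TCP) lies at the very end of the fingers, on their centre line; the grasp point (between the pads) lies 19 mm behind it; z points along the fingers, y is the direction in which the jaws open and shut (so a half turn about z gives the same grasp; the last joint's range is limited). The gripper opens to 85 mm and grips with 20 to 120 N. Pads are 22 mm wide; open, the fingers measure 114 mm over their backs; the gripper's body (76 mm by 85 mm) begins 54 mm behind the grasp point. The pads swing forward as they close: fully open they stand 13 mm farther back than shut.
Start: joints at [-1.219, 0.477, 0.022, 1.555, -0.011, 1.109, -0.083], TCP at [0.3, 0.605, 0.231] pointing down, gripper open.
Joint ranges: [-2.96, 2.96], [-0.34, 2.1], [-1.41, 1.46], [0.24, 2.44], [-1.37, 4.51], [0.17, 1.92], [-2.96, 2.96]. Speed limits (rad/s): [2.39, 2.39, 3.14, 3.14, 3.14, 3.14, 3.14].

INTERFACE

Orientations are given as a rotation vector (axis times angle).
In Python, from bench import monitor, viewer, job gives the robot as it stands. The module is installed in compiled form; this text tells all that it offers.
- The arm moves only by the tool drive_tool, never from a script. Its argument "commands" is a list of rows, each an object with "linear": the shift along the tool's x, y, z in m, a list of three; "dr": the turn, a rotation vector about the tool's x, y, z in degrees, a list of three; "jaw": the closure, from 0 (fully open) to 1 (shut). A call has 1 to 8 rows; each row shifts and turns the pose as measured when the row begins, along the tool's axes as they then stand; what a row does not reach is not made up. A row lasts 1/8 s, in which the tool goes at most 62.5 mm and 10.7 degrees, less where a joint would pass 70% of its speed; a pose out of reach is approached as far as the arm can. A call is refused whole if a number of a shift passes 0.0625 or a number of a turn 10.7, either way. A call with a gripper value outside its range is refused whole. The fingers move at their own pace and stop on an object; "force" is the grip in N (left out, the last holds). Time passes only in rows, so rows that do not move let the fingers close. It gives the time, the measured TCP pose, the force and the opening at its end, in the units of the state.
- monitor.get_obs(): the state, without advancing time (a new reading comes with each control period).
- viewer.grab_frame(name): name is "side" or "top" or "wrist"; returns the picture (384x512x3 uint8, red, green, blue); there is no depth.
- viewer.calibration(name): a dict with "K" (3x3 intrinsics, pixels), "R" (3x3) and "t" (3): a world point X has camera coordinates R X + t. Camera axes: x right, y down, z forward; pixel columns grow to the right and rows downward; lengths in m; the calibration is good to about 2 mm. The wrist camera is an equidistant fisheye: a pixel r from the principal point sees the ray r / f radians off the axis. A picture is of the moment at which its call begins: read the wrist's pose just before it. calibration takes no time and is no camera call; for the wrist camera it gives the pose at the moment of the call.
- job.hand_in(): hands the job in, once; it reports no verdict.
The state is a dict: "clock": time; "joints": joint angles; "qvel": joint speeds; "tau": joint torques, N m; "tcp_pos": TCP position; "orientation": TCP orientation; "contact_force": force on the tool from outside, world axes, zero at the start; "moment": the same for the moment, N m; "grip_width": finger opening in m.
Only numpy, scipy, OpenCV 4.12 (cv2) and the standard library are available. Lean on these libraries where they do the work, as an engineer would, in place of code of your own. Each camera call takes 0.05 s, during which the arm holds its last target.

## Working session

There is one attempt and no reset: what is moved stays moved. The work goes in short steps, Python scripts to look and compute and a tool call to move; the robot and the scene stay as the last step left them, time stands still between calls to the robot, and variables do not carry over. Pictures are saved under pics/ and viewed, and the job is handed in when it is done.

Besides the shell and the picture viewer there is one more tool, called as name([rows], argument=value, ...), one row to a line, values as JSON. drive_tool: Moves the arm, as the interface text tells. Its arguments: {"type":"object","properties":{"commands":{"type":"array"},"force":{"type":"number"}},"required":["commands"]}

```bash
mkdir -p pics; ls
python3 - <<'E'
from bench import monitor, viewer, job
import cv2
o=monitor.get_obs(); print(o)
for n in ["side","top","wrist"]:
    c=viewer.calibration(n); print(n,c)
    im=viewer.grab_frame(n); cv2.imwrite(f"pics/{n}0.png",im[:,:,::-1])
E
```

```text
pics
{'clock': 0.0, 'joints': array([-1.21908096,  0.47781073,  0.02235782,  1.55642043, -0.0114895 ,
        1.10929823, -0.0831264 ]), 'qvel': array([ 0.00058683,  0.00073126,  0.00077034,  0.00168438, -0.00019421,
       -0.00156233,  0.00026206]), 'tau': array([-1.44731484e-04, -5.96435058e+01,  1.60755884e+00, -2.81201953e+01,
        1.23981637e-02,  9.26314853e-03,  4.45819062e-07]), 'tcp_pos': array([0.29932273, 0.60436267, 0.23033204]), 'orientation': array([-7.15894276e-01, -3.05866683e+00,  2.81012298e-03]), 'contact_force': array([-0.7926444 , -0.1506236 ,  0.37628861]), 'moment': array([ 0.01348725, -0.03908229,  0.00057028]), 'grip_width': 0.08487352952997378}
side {'K': array([[407.97569949,   0.        , 253.11200557],
       [  0.        , 407.97569949, 195.35367271],
       [  0.        ,   0.        ,   1.        ]]), 'R': array([[ 0.94190175, -0.33563122, -0.01314444],
       [-0.18816572, -0.49483559, -0.84836985],
       [ 0.27823508,  0.80155438, -0.5292408 ]]), 't': array([-0.40904774,  0.24975807,  0.73459497])}
top {'K': array([[388.10148633,   0.        , 261.26001301],
       [  0.        , 388.10148633, 195.17624245],
       [  0.        ,   0.        ,   1.        ]]), 'R': array([[-0.02447743, -0.99960453, -0.0138435 ],
       [-0.99481214,  0.02572314, -0.09842324],
       [ 0.09874041,  0.01136254, -0.99504835]]), 't': array([0.25405739, 0.50496797, 1.0786244 ])}
wrist {'K': array([[297.31863964,   0.        , 259.40681802],
       [  0.        , 297.31863964, 191.39301531],
       [  0.        ,   0.        ,   1.        ]]), 'R': array([[ 0.4430276 ,  0.89650415, -0.00261697],
       [ 0.8475857 , -0.41789878,  0.32704602],
       [ 0.29210448, -0.14710852, -0.94500479]]), 't': array([-0.67345317, -0.04346795,  0.3820188 ])}
```

View pics/top0.png

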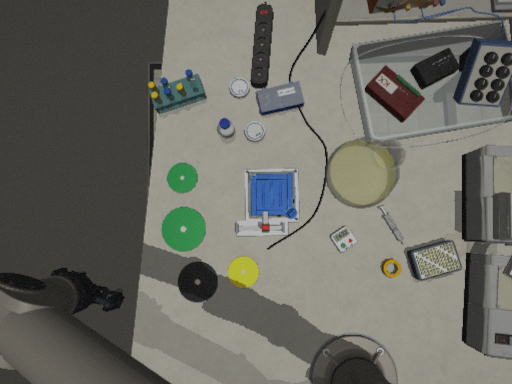

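View pics/side0.png

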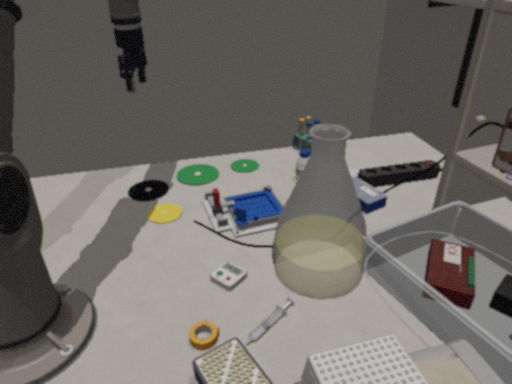

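View pics/wrist0.png

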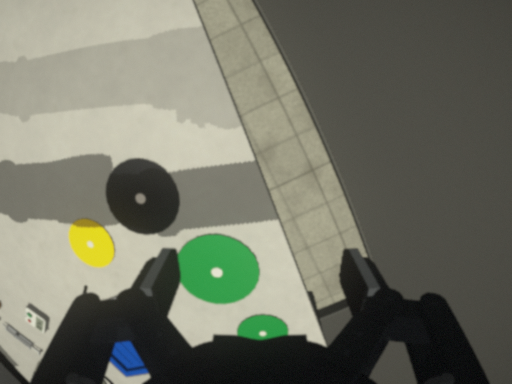

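Run:
```python
import cv2
a=cv2.imread("pics/top0.png")[145:255,150:330]; cv2.imwrite("pics/topz.png",cv2.resize(a,None,fx=4.4,fy=4.4,interpolation=cv2.INTER_CUBIC))
a=cv2.imread("pics/side0.png")[150:240,140:300]; cv2.imwrite("pics/sidez.png",cv2.resize(a,None,fx=5,fy=5,interpolation=cv2.INTER_CUBIC))
```

```text
(no output)
```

View pics/topz.png

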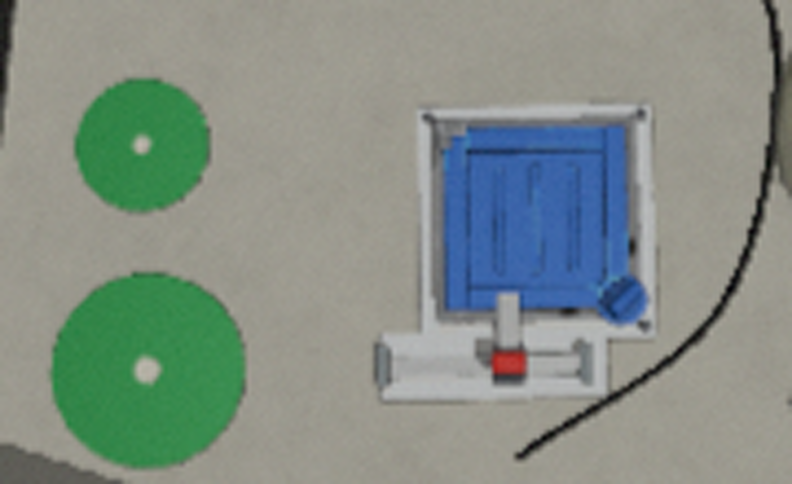

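View pics/sidez.png

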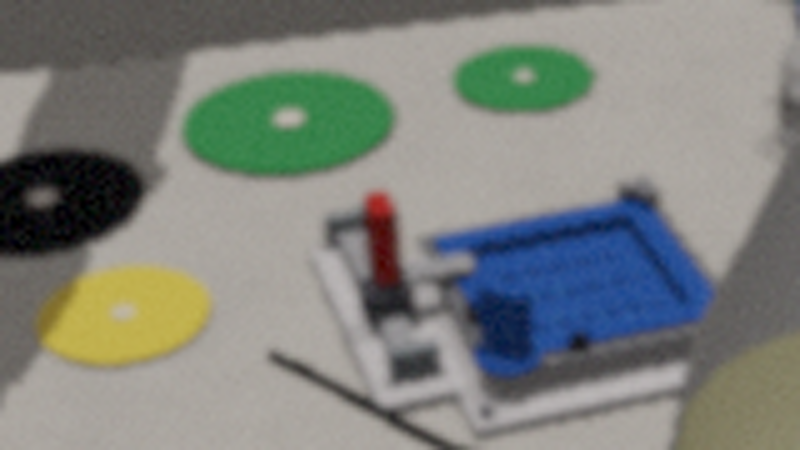

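```bash
cat > h.py <<'E'
import numpy as np
from bench import monitor, viewer, job
from scipy.spatial.transform import Rotation as Ro
def proj(n,X,c=None):
    c=c or viewer.calibration(n); p=c['R']@np.asarray(X)+c['t']; q=c['K']@p; return q[:2]/q[2]
def onplane(n,u,z,c=None):
    c=c or viewer.calibration(n); d=c['R'].T@np.linalg.inv(c['K'])@np.array([u[0],u[1],1]); o=-c['R'].T@c['t']
    return o+d*(z-o[2])/d[2]
E
python3 - <<'E'
from h import *
T=lambda p:(p[0]/4.4+150-.4,p[1]/4.4+145-.4)
S=lambda p:(p[0]/5+140-.4,p[1]/5+150-.4)
r=lambda x:np.round(x,4)
print('mat',r(onplane('top',T((142,145)),.003)),r(onplane('side',S((524,76)),.003)))
for p in [(76,145),(210,145)]: print(r(onplane('top',T(p),.003)))
for n,p in dict(TL=(418,106),TR=(653,105),BR=(656,338)).items(): print('plate',n,r(onplane('top',T(p),.008)))
for n,p in dict(TR=(629,126),BL=(443,312)).items(): print('rim',n,r(onplane('top',T(p),.030)))
print('rim side', r(onplane('side',S((716,292)),.03)),r(onplane('side',S((430,240)),.03)))
print('tabtop',r(onplane('top',T((622,299)),.069)),'side',r(onplane('side',S((505,293)),.069)))
print('knob top',r(onplane('top',T((509,362)),.082)),'side',r(onplane('side',S((378,198)),.082)))
E
```

```text
mat [0.5714 0.4729 0.003 ] [0.5743 0.4738 0.003 ]
[0.5726 0.517  0.003 ]
[0.5702 0.4275 0.003 ]
plate TL [0.5919 0.2882 0.008 ]
plate TR [0.5884 0.1326 0.008 ]
plate BR [0.4345 0.1358 0.008 ]
rim TR [0.5714 0.1505 0.03  ]
rim BL [0.454  0.2737 0.03  ]
rim side [0.5742 0.1713 0.03  ] [0.4545 0.2687 0.03  ]
tabtop [0.4574 0.1611 0.069 ] side [0.4585 0.1518 0.069 ]
knob top [0.42   0.2319 0.082 ] side [0.4207 0.2345 0.082 ]
```

```bash
cat >> h.py <<'E'
C=np.array([.513,.212,0]); YAW=-.022
Rh=Ro.from_euler('z',YAW)
def W(p): return C+Rh.apply(p)
def pose(o=None):
    o=o or monitor.get_obs(); return o['tcp_pos'],Ro.from_rotvec(o['orientation'])
def plan(P,jaw_deg,tilt_deg=0,n=8,p0=None,R0=None):
    """jaw_deg: world heading of tool y; tilt about tool x after"""
    p,R=pose() if p0 is None else (p0,R0)
    y=np.array([np.cos(np.radians(jaw_deg)),np.sin(np.radians(jaw_deg)),0]); z=np.array([0,0,-1.]); x=np.cross(y,z)
    Rt=Ro.from_matrix(np.c_[x,y,z])*Ro.from_rotvec([np.radians(tilt_deg),0,0])
    rv=(R.inv()*Rt).as_rotvec()
    print('dist',np.linalg.norm(P-p).round(4),'turn',np.degrees(rv).round(2))
    for i in range(n):
        Ri=R*Ro.from_rotvec(rv*i/n)
        print(np.round(Ri.inv().apply((P-p)/n),4).tolist(),np.degrees(rv/n).round(2).tolist())
E
python3 - <<'E'
from h import *
k=np.array([.4203,.2335]); print(W([-.055,-.055,.059]))
plan(np.array([*k,.14]),-1.3)
E
```

```text
[0.45680341 0.15822321 0.059     ]
dist 0.4006 turn [-7.000e-02  5.000e-02  6.496e+01]
[-0.0341, -0.0348, 0.0114] [-0.01, 0.01, 8.12]
[-0.0387, -0.0297, 0.0114] [-0.01, 0.01, 8.12]
[-0.0425, -0.0239, 0.0114] [-0.01, 0.01, 8.12]
[-0.0455, -0.0177, 0.0113] [-0.01, 0.01, 8.12]
[-0.0475, -0.0111, 0.0113] [-0.01, 0.01, 8.12]
[-0.0486, -0.0042, 0.0113] [-0.01, 0.01, 8.12]
[-0.0487, 0.0027, 0.0113] [-0.01, 0.01, 8.12]
[-0.0478, 0.0095, 0.0113] [-0.01, 0.01, 8.12]
```

drive_tool([
  {"linear": [-0.034, -0.035, 0.0114], "dr": [0, 0, 8.1], "jaw": 0},
  {"linear": [-0.039, -0.03, 0.0114], "dr": [0, 0, 8.1], "jaw": 0},
  {"linear": [-0.0425, -0.024, 0.0114], "dr": [0, 0, 8.1], "jaw": 0},
  {"linear": [-0.0455, -0.018, 0.0113], "dr": [0, 0, 8.1], "jaw": 0},
  {"linear": [-0.0475, -0.011, 0.0113], "dr": [0, 0, 8.1], "jaw": 0},
  {"linear": [-0.0486, -0.004, 0.0113], "dr": [0, 0, 8.1], "jaw": 0},
  {"linear": [-0.0487, 0.003, 0.0113], "dr": [0, 0, 8.1], "jaw": 0},
  {"linear": [-0.048, 0.0095, 0.0113], "dr": [0, 0, 8.1], "jaw": 0},
])

```text
clock: 1.15
tcp_pos: [0.4166, 0.2242, 0.1361]
orientation: [-2.274, -2.165, -0.001]
contact_force: [1.3, 0.3, 0.2]
grip_width: 0.0855
```

Run:
```python
from h import *
import cv2
o=monitor.get_obs(); print(o['clock'],o['tcp_pos'],o['contact_force'],o['qvel'])
for n in ['top','wrist','side']: cv2.imwrite(f"pics/{n}1.png",viewer.grab_frame(n)[:,:,::-1])
k=np.array([.4203,.2335])
plan(np.array([*k,.14]),-1.3,n=3)
```

```text
1.15 [0.41661605 0.22415498 0.13613328] [1.32193035 0.31460101 0.23499513] [ 0.46852258  0.01825701  0.37331546  0.3106131  -0.1873382  -0.29227469
 -0.18078031]
dist 0.0122 turn [-0.14  0.01 -1.54]
[0.0037, 0.0011, -0.0014] [-0.05, 0.0, -0.51]
[0.0037, 0.0011, -0.0014] [-0.05, 0.0, -0.51]
[0.0036, 0.0012, -0.0014] [-0.05, 0.0, -0.51]
```

View pics/wrist1.png

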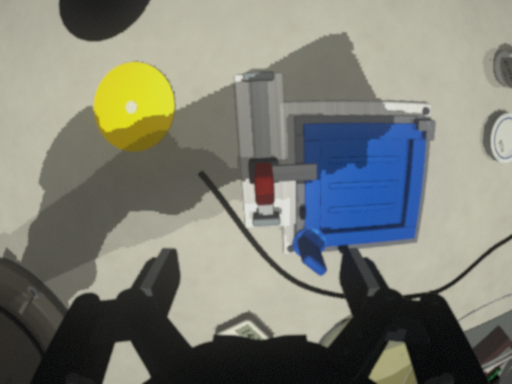

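View pics/side1.png

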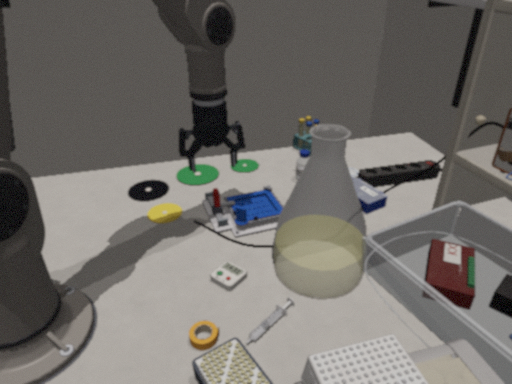

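```bash
cat >> h.py <<'E'
def wproj(X,c):
    p=c['R']@np.asarray(X)+c['t']; th=np.arctan2(np.hypot(p[0],p[1]),p[2]); ph=np.arctan2(p[1],p[0]); f=c['K'][0,0]
    return np.array([c['K'][0,2]+f*th*np.cos(ph),c['K'][1,2]+f*th*np.sin(ph)])
def wplane(u,z,c):
    d=(np.asarray(u,float)-c['K'][:2,2])/c['K'][0,0]; th=np.hypot(*d); v=np.array([*(np.sin(th)*d/th),np.cos(th)])
    d=c['R'].T@v; o=-c['R'].T@c['t']; return o+d*(z-o[2])/d[2]
E
python3 - <<'E'
from h import *
import cv2
o=monitor.get_obs(); print(o['clock'],o['tcp_pos'],o['contact_force'],np.abs(o['qvel']).max())
c=viewer.calibration('wrist'); im=viewer.grab_frame('wrist')[:,:,::-1].copy()
np.savez('c2.npz',R=c['R'],t=c['t'],K=c['K'])
z=cv2.resize(im[55:285,190:450],None,fx=3,fy=2.6*3/2.6,interpolation=cv2.INTER_CUBIC)[:600]
def dot(X,col):
    u=(wproj(X,c)-[190,55]+.5)*3; cv2.circle(z,tuple(int(round(a)) for a in u),3,col,-1)
for s in [(-1,-1),(-1,1),(1,-1),(1,1)]:
    dot(W([.059*s[0],.059*s[1],.030]),(0,255,255)); dot(W([.078*s[0],.078*s[1],.008]),(0,255,0))
dot(W([-.055,-.055,.069]),(255,0,255))
dot([.4203,.2335,.082],(255,255,0))
cv2.imwrite('pics/w2.png',z)
E
```

```text
1.3 [0.41641015 0.22269579 0.1358423 ] [0.02083853 1.08278471 0.17020185] 0.06038187841471066
```

View pics/w2.png

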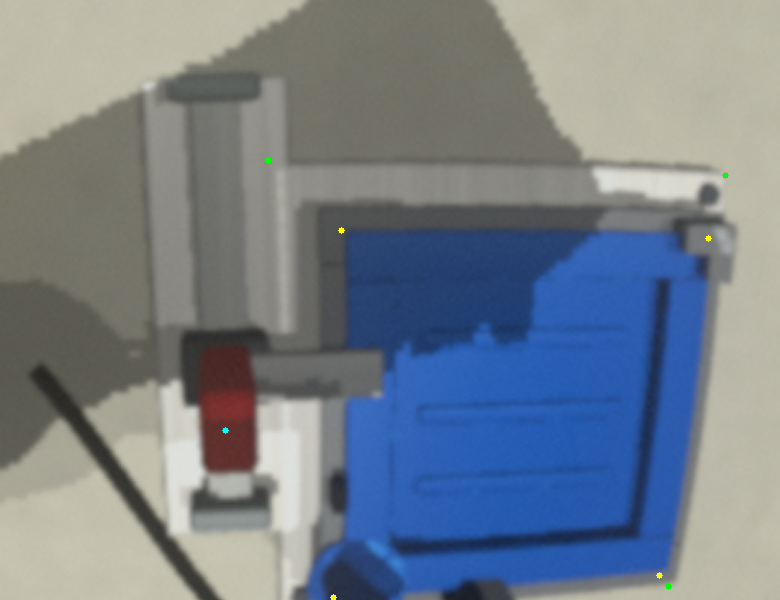

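Run:
```python
from h import *
plan(np.array([.4208,.2335,.056]),-1.3,n=4)
```

```text
dist 0.0808 turn [-0.1  -0.07 -1.33]
[0.0022, 0.001, 0.0201] [-0.03, -0.02, -0.33]
[0.0022, 0.001, 0.0201] [-0.03, -0.02, -0.33]
[0.0022, 0.001, 0.0201] [-0.03, -0.02, -0.33]
[0.0022, 0.0011, 0.0201] [-0.03, -0.02, -0.33]
```

drive_tool([
  {"linear": [0.006, 0.002, 0.02], "dr": [0, 0, -1.3], "jaw": 0},
  {"linear": [0.003, 0.001, 0.025], "dr": [0, 0, 0], "jaw": 0},
  {"linear": [0.001, 0.001, 0.025], "dr": [0, 0, 0], "jaw": 0},
  {"linear": [0, 0, 0.01], "dr": [0, 0, 0], "jaw": 0},
  {"linear": [0, 0, 0], "dr": [0, 0, 0], "jaw": 0},
])

```text
clock: 1.98
tcp_pos: [0.4205, 0.2446, 0.0558]
orientation: [-2.226, -2.21, -0.01]
contact_force: [-0.2, 0.8, 0.4]
grip_width: 0.0856
```

Run:
```python
from h import *
plan(np.array([.4208,.2335,.056]),-1.3,n=2)
```

```text
dist 0.0111 turn [ 0.05 -0.45  0.88]
[-0.0056, 0.0002, -0.0002] [0.02, -0.22, 0.44]
[-0.0056, 0.0002, -0.0001] [0.02, -0.22, 0.44]
```

drive_tool([
  {"linear": [-0.011, 0, 0], "dr": [0, 0, 0.8], "jaw": 0},
  {"linear": [0, 0, 0], "dr": [0, 0, 0], "jaw": 0.4},
  {"linear": [0, 0, 0], "dr": [0, 0, 0], "jaw": 1},
  {"linear": [0, 0, 0], "dr": [0, 0, 0], "jaw": 1},
  {"linear": [0, 0, 0], "dr": [0, 0, 0], "jaw": 1},
  {"linear": [0, 0, 0], "dr": [0, 0, 0], "jaw": 1},
], force=25)

```text
clock: 2.72
tcp_pos: [0.4214, 0.234, 0.0583]
orientation: [-2.241, -2.195, -0.016]
contact_force: [0.8, -1.0, 1.3]
grip_width: 0.0133
```

drive_tool([
  {"linear": [0.015, 0, 0], "dr": [0, 0, 0], "jaw": 1},
  {"linear": [0.015, 0, 0], "dr": [0, 0, 0], "jaw": 1},
  {"linear": [0.012, 0, 0], "dr": [0, 0, 0], "jaw": 1},
  {"linear": [0.005, 0, 0], "dr": [0, 0, 0], "jaw": 1},
  {"linear": [0, 0, 0], "dr": [0, 0, 0], "jaw": 1},
])

```text
clock: 3.35
tcp_pos: [0.4219, 0.2849, 0.0583]
orientation: [-2.238, -2.197, -0.014]
contact_force: [-0.1, -1.0, 1.0]
grip_width: 0.0136
```

Run:
```python
from h import *
import cv2
o=monitor.get_obs(); print(o['clock'],o['tcp_pos'],o['contact_force'],np.abs(o['qvel']).max())
c=viewer.calibration('wrist'); im=viewer.grab_frame('wrist')[:,:,::-1]
cv2.imwrite('pics/w3.png',im)
plan(np.array([.4208,.2335,.056]),-1.3,n=1)
```

```text
3.35 [0.42186369 0.28492148 0.05828113] [-0.096301   -0.95207439  1.03885705] 0.0030090228112400518
dist 0.0514 turn [ 0.16 -0.57  0.22]
[-0.0514, -0.0001, 0.0018] [0.16, -0.57, 0.22]
```

View pics/w3.png

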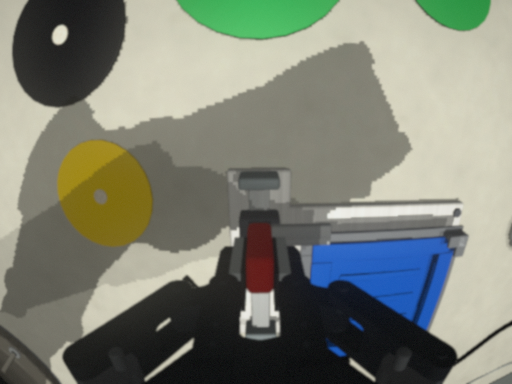

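drive_tool([
  {"linear": [0.006, 0, 0], "dr": [0, 0, 0], "jaw": 1},
  {"linear": [0.006, 0, 0], "dr": [0, 0, 0], "jaw": 1},
  {"linear": [0.004, 0, 0], "dr": [0, 0, 0], "jaw": 1},
  {"linear": [0, 0, 0], "dr": [0, 0, 0], "jaw": 1},
])

```text
clock: 3.9
tcp_pos: [0.4219, 0.2915, 0.0583]
orientation: [-2.25, -2.192, 0.004]
contact_force: [-1.0, 1.3, -0.5]
grip_width: 0.013
```

drive_tool([
  {"linear": [0.004, 0, 0], "dr": [0, 0, 0], "jaw": 1},
  {"linear": [0.004, 0, 0], "dr": [0, 0, 0], "jaw": 1},
])

```text
clock: 4.15
tcp_pos: [0.4218, 0.292, 0.0581]
orientation: [2.252, 2.185, -0.019]
contact_force: [-2.4, -13.6, 12.6]
grip_width: 0.0133
```

Run:
```python
from h import *
import cv2
c=viewer.calibration('wrist'); im=viewer.grab_frame('wrist')[:,:,::-1]
cv2.imwrite('pics/w4.png',cv2.resize(im[140:300,200:340],None,fx=3.7,fy=3.7))
im=viewer.grab_frame('side')[:,:,::-1]
cv2.imwrite('pics/s4.png',cv2.resize(im[140:260,150:310],None,fx=4.5,fy=4.5))
```

```text
(no output)
```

View pics/w4.png

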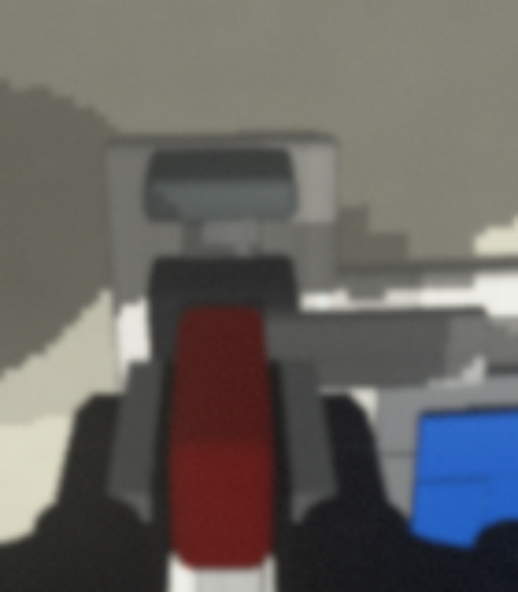

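View pics/s4.png

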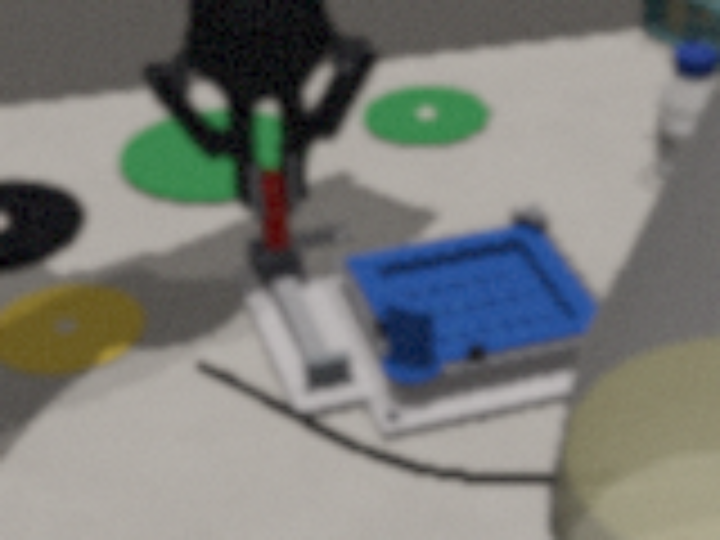

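Run:
```python
from h import *
o=monitor.get_obs(); print(o['clock'],o['tcp_pos'],o['contact_force'])
c=viewer.calibration('wrist')
g=lambda x,y:(x/3.7+200-.4,y/3.7+140-.4)
for nm,p,z in [('stop far top',(222,150),.028),('stop near top',(222,180),.028),('stop near bottom',(222,222),.008),('stop nb14',(222,222),.014),('car far top',(225,258),.038),('car .028',(225,258),.028),('knob far base',(222,308),.038),('knob farbase',(222,308),.042),('knobtop near',(222,568),.082),('knobtop far',(222,440),.082)]:
    print(nm,Rh.inv().apply(wplane(g(*p),z,c)-C).round(4))
print('cam',(-c['R'].T@c['t']), 'tcp', Rh.inv().apply(o['tcp_pos']-C).round(4))
```

```text
4.25 [0.4217655  0.2919156  0.05806583] [ -2.15575561 -12.52983028  10.019155  ]
stop far top [-0.093   0.1089  0.028 ]
stop near top [-0.093   0.1037  0.028 ]
stop near bottom [-0.0932  0.0884  0.008 ]
stop nb14 [-0.0932  0.0908  0.014 ]
car far top [-0.0925  0.094   0.038 ]
car .028 [-0.0926  0.0897  0.028 ]
knob far base [-0.0931  0.0851  0.038 ]
knob farbase [-0.093  0.087  0.042]
knobtop near [-0.0929  0.0666  0.082 ]
knobtop far [-0.0928  0.0877  0.082 ]
cam [0.42504729 0.37765964 0.20009884] tcp [-0.093   0.0779  0.0581]
```

drive_tool([
  {"linear": [0.005, 0, 0], "dr": [0, 0, 0], "jaw": 1},
])

```text
clock: 4.38
tcp_pos: [0.4217, 0.2921, 0.058]
orientation: [2.253, 2.18, -0.029]
contact_force: [-2.4, -16.8, 14.4]
grip_width: 0.0138
```

drive_tool([
  {"linear": [0, 0, 0], "dr": [0, 0, 0], "jaw": 1},
  {"linear": [0, 0, 0], "dr": [0, 0, 0], "jaw": 0},
  {"linear": [0, 0, 0], "dr": [0, 0, 0], "jaw": 0},
  {"linear": [0, 0, 0], "dr": [0, 0, 0], "jaw": 0},
  {"linear": [0, 0, 0], "dr": [0, 0, 0], "jaw": 0},
  {"linear": [0, 0, -0.02], "dr": [0, 0, 0], "jaw": 0},
  {"linear": [0, 0, -0.04], "dr": [0, 0, 0], "jaw": 0},
  {"linear": [0, 0, -0.02], "dr": [0, 0, 0], "jaw": 0},
])

```text
clock: 5.38
tcp_pos: [0.4218, 0.2946, 0.1386]
orientation: [2.254, 2.179, -0.032]
contact_force: [0.3, -0.2, -0.3]
grip_width: 0.0855
```

Run:
```python
from h import *
import cv2
im=viewer.grab_frame('side')[:,:,::-1]
cv2.imwrite('pics/s5.png',cv2.resize(im[140:260,150:310],None,fx=4.5,fy=4.5))
im=viewer.grab_frame('wrist')[:,:,::-1]
cv2.imwrite('pics/w5.png',im)
print(pose()[0]); plan(W([-.055,-.055,.13]),43.7,n=5)
```

```text
[0.42234773 0.29506842 0.1388344 ]
dist 0.1414 turn [ -0.85   0.74 -45.64]
[-0.0271, 0.0078, 0.0022] [-0.17, 0.15, -9.13]
[-0.028, 0.0034, 0.0021] [-0.17, 0.15, -9.13]
[-0.0282, -0.0011, 0.002] [-0.17, 0.15, -9.13]
[-0.0277, -0.0055, 0.002] [-0.17, 0.15, -9.13]
[-0.0264, -0.0099, 0.0019] [-0.17, 0.15, -9.13]
```

View pics/w5.png

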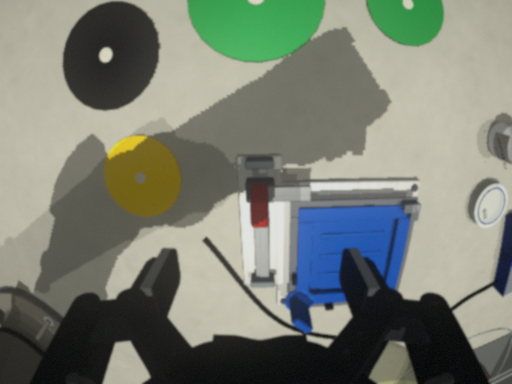

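View pics/s5.png

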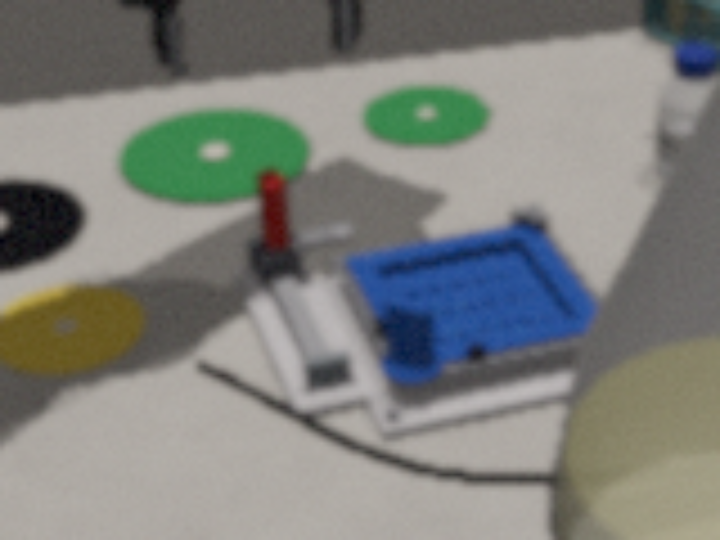

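drive_tool([
  {"linear": [-0.027, 0.008, 0.002], "dr": [-0.2, 0.15, -9.1], "jaw": 0},
  {"linear": [-0.028, 0.0035, 0.002], "dr": [-0.2, 0.15, -9.1], "jaw": 0},
  {"linear": [-0.028, -0.001, 0.002], "dr": [-0.2, 0.15, -9.1], "jaw": 0},
  {"linear": [-0.028, -0.0055, 0.002], "dr": [-0.2, 0.15, -9.1], "jaw": 0},
  {"linear": [-0.0265, -0.01, 0.002], "dr": [-0.2, 0.15, -9.1], "jaw": 0},
  {"linear": [0, 0, 0], "dr": [0, 0, 0], "jaw": 0},
  {"linear": [0, 0, 0], "dr": [0, 0, 0], "jaw": 0},
])

```text
clock: 6.35
tcp_pos: [0.4562, 0.1551, 0.1241]
orientation: [-1.199, -2.901, 0.003]
contact_force: [0.3, 0.5, -0.5]
grip_width: 0.0855
```

Run:
```python
from h import *
import cv2
o=monitor.get_obs(); print(o['clock'],o['tcp_pos'],o['joints'],np.abs(o['qvel']).max())
plan(W([-.055,-.055,.13]),43.7,n=1)
c=viewer.calibration('wrist'); im=viewer.grab_frame('wrist')[:,:,::-1].copy()
z=cv2.resize(im[100:300,130:390],None,fx=3,fy=3,interpolation=cv2.INTER_CUBIC)
def dot(X,col):
    u=(wproj(X,c)-[130,100]+.5)*3; cv2.circle(z,tuple(int(round(a)) for a in u),2,col,-1)
for s in [(-1,-1),(-1,1),(1,-1),(1,1)]:
    dot(W([.059*s[0],.059*s[1],.030]),(0,255,255))
for a in (-5,5):
  for b in (-13,13):
    d=np.array([1,1])/2**.5*a/1e3+np.array([-1,1])/2**.5*b/1e3
    dot(W([-.055+d[0],-.055+d[1],.069]),(255,0,255))
cv2.imwrite('pics/w6.png',z)
```

```text
6.35 [0.45616766 0.15507331 0.12408893] [-0.63242318  0.30970553  0.20820825  2.11633606 -0.09632298  0.72721245
  0.42562089] 0.015084418171637085
dist 0.0067 turn [-0.15 -0.11  1.4 ]
[0.0018, 0.0027, -0.0059] [-0.15, -0.11, 1.4]
```

View pics/w6.png

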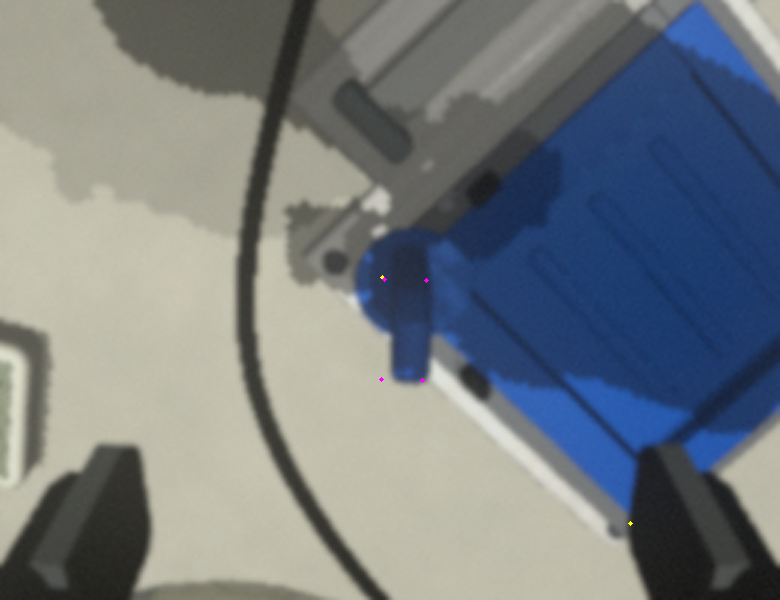

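Run:
```python
from h import *
plan(np.array([.4582,.1597,.042]),43.7,n=1)
```

```text
dist 0.0823 turn [-0.16 -0.1   1.43]
[0.0017, 0.005, 0.0821] [-0.16, -0.1, 1.43]
```

drive_tool([
  {"linear": [0.002, 0.005, 0.01], "dr": [-0.2, -0.1, 1.4], "jaw": 0},
  {"linear": [0, 0, 0.025], "dr": [0, 0, 0], "jaw": 0},
  {"linear": [0, 0, 0.025], "dr": [0, 0, 0], "jaw": 0},
  {"linear": [0, 0, 0.012], "dr": [0, 0, 0], "jaw": 0},
  {"linear": [0, 0, 0], "dr": [0, 0, 0], "jaw": 0},
])

```text
clock: 7.02
tcp_pos: [0.4578, 0.1661, 0.0482]
orientation: [1.234, 2.889, 0.004]
contact_force: [-0.0, 0.8, 0.2]
grip_width: 0.0855
```

Run:
```python
from h import *
plan(np.array([.4582,.1597,.042]),43.7,n=1)
```

```text
dist 0.0089 turn [ 0.15 -0.02  0.05]
[-0.0049, -0.0042, 0.0062] [0.15, -0.02, 0.05]
```

drive_tool([
  {"linear": [-0.0049, -0.0042, 0.006], "dr": [0.1, 0, 0], "jaw": 0},
  {"linear": [0, 0, 0], "dr": [0, 0, 0], "jaw": 0},
])

```text
clock: 7.28
tcp_pos: [0.4589, 0.1598, 0.0427]
orientation: [1.233, 2.888, 0.003]
contact_force: [-0.0, 0.6, -0.1]
grip_width: 0.0856
```

Run:
```python
from h import *
import cv2
plan(np.array([.4582,.1597,.042]),43.7,n=1)
cv2.imwrite('pics/w7.png',viewer.grab_frame('wrist')[:,:,::-1])
```

```text
dist 0.001 turn [0.13 0.01 0.05]
[0.0004, -0.0006, 0.0007] [0.13, 0.01, 0.05]
```

View pics/w7.png

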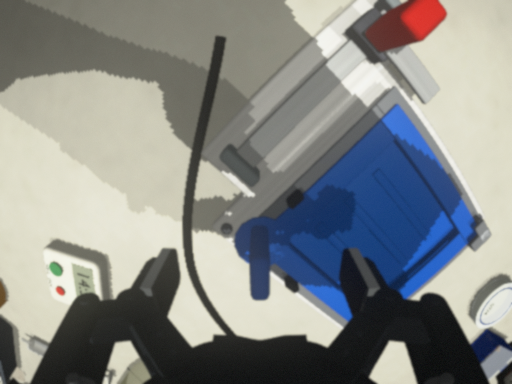

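drive_tool([
  {"linear": [0, 0, 0], "dr": [0, 0, 0], "jaw": 0.5},
  {"linear": [0, 0, 0], "dr": [0, 0, 0], "jaw": 1},
  {"linear": [0, 0, 0], "dr": [0, 0, 0], "jaw": 1},
  {"linear": [0, 0, 0], "dr": [0, 0, 0], "jaw": 1},
  {"linear": [0, 0, 0], "dr": [0, 0, 0], "jaw": 1},
  {"linear": [0, 0, 0], "dr": [0, 0, 0], "jaw": 1},
], force=60)

```text
clock: 8.07
tcp_pos: [0.4597, 0.1606, 0.0443]
orientation: [1.233, 2.887, 0.007]
contact_force: [0.3, 0.4, 0.3]
grip_width: 0.009
```

Run:
```python
from h import *
import cv2
o=monitor.get_obs(); p,R=pose(o); print(p,o['contact_force'],o['moment'])
print('z',R.as_matrix()[:,2],'tcp in holder',Rh.inv().apply(p-C))
cv2.imwrite('pics/w8.png',viewer.grab_frame('wrist')[:,:,::-1])
```

```text
[0.45972383 0.16060336 0.04427576] [0.29791867 0.38688094 0.33074779] [-0.09443983  0.096755   -0.03055111]
z [ 0.00393538  0.00325996 -0.99998694] tcp in holder [-0.05213264 -0.05255618  0.04427576]
```

View pics/w8.png

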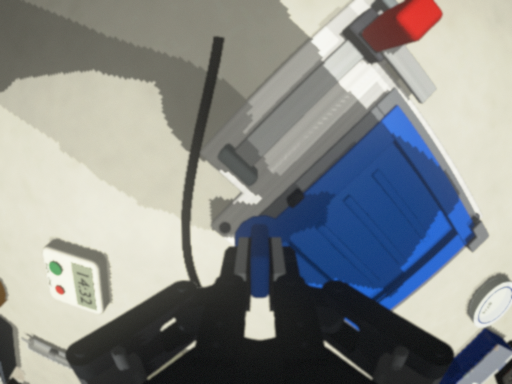

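```bash
cat >> h.py <<'E'
import json
def piv():
    o=monitor.get_obs(); p,R=pose(o); s=json.load(open('g.json')); R0=Ro.from_rotvec(s['r'])
    P=p+R.apply(s['pv']); P0=np.array(s['p'])+R0.apply(s['pv'])
    dl=R0.inv().apply(P-P0)
    print('t',round(o['clock'],2),'turn',np.degrees((R0.inv()*R).as_rotvec()).round(2),'pivot shift (R0 tool x,y,z) mm',(dl*1e3).round(2),'F',o['contact_force'].round(1),'M',o['moment'].round(2),'w',round(o['grip_width'],4))
    return o,p,R
E
python3 - <<'E'
from h import *
o=monitor.get_obs(); json.dump(dict(p=o['tcp_pos'].tolist(),r=o['orientation'].tolist(),pv=[0,.161,.0173]),open('g.json','w')); piv()
E
```

```text
t 8.12 turn [0. 0. 0.] pivot shift (R0 tool x,y,z) mm [0. 0. 0.] F [-0.4  0.9  3. ] M [-0.08  0.17  0.02] w 0.009
```

drive_tool([
  {"linear": [0, 0.0005, -0.0042], "dr": [1.5, 0, 0], "jaw": 1},
  {"linear": [0, 0.0005, -0.0042], "dr": [1.5, 0, 0], "jaw": 1},
  {"linear": [0, 0.0005, -0.0042], "dr": [1.5, 0, 0], "jaw": 1},
])

```text
clock: 8.5
tcp_pos: [0.4608, 0.1617, 0.0565]
orientation: [-1.222, -2.86, 0.108]
contact_force: [0.0, -0.2, -0.5]
grip_width: 0.0088
```

Run:
```python
from h import *
piv()
```

```text
t 8.5 turn [ 4.62 -0.    0.02] pivot shift (R0 tool x,y,z) mm [-0.05 -0.31  0.68] F [ 0.  -0.2 -0.5] M [-0.01  0.05 -0.03] w 0.0088
```

drive_tool([
  {"linear": [0, 0.0007, -0.005], "dr": [1.5, 0, 0], "jaw": 1},
  {"linear": [0, 0.0005, -0.0047], "dr": [1.5, 0, 0], "jaw": 1},
  {"linear": [0, 0.0005, -0.0042], "dr": [1.5, 0, 0], "jaw": 1},
])

```text
clock: 8.88
tcp_pos: [0.4627, 0.1636, 0.0699]
orientation: [-1.207, -2.825, 0.224]
contact_force: [-0.7, -0.1, -0.9]
grip_width: 0.0091
```

Run:
```python
from h import *
import cv2
piv()
im=viewer.grab_frame('side')[:,:,::-1]
cv2.imwrite('pics/s9.png',cv2.resize(im[110:260,150:330],None,fx=4,fy=4))
im=viewer.grab_frame('wrist')[:,:,::-1]
cv2.imwrite('pics/w9.png',im)
```

```text
t 8.88 turn [ 9.34 -0.01  0.03] pivot shift (R0 tool x,y,z) mm [-0.02 -0.61  0.26] F [-0.7 -0.1 -0.9] M [ 0.12 -0.13  0.01] w 0.0091
```

View pics/s9.png

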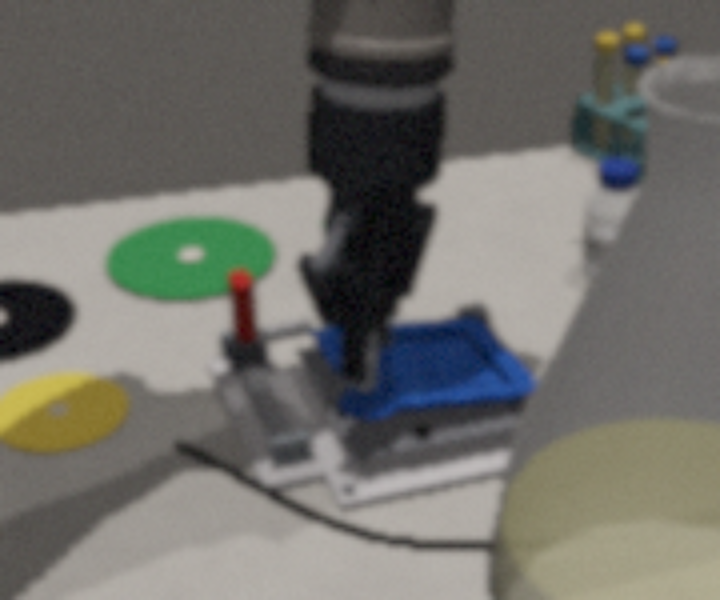

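View pics/w9.png

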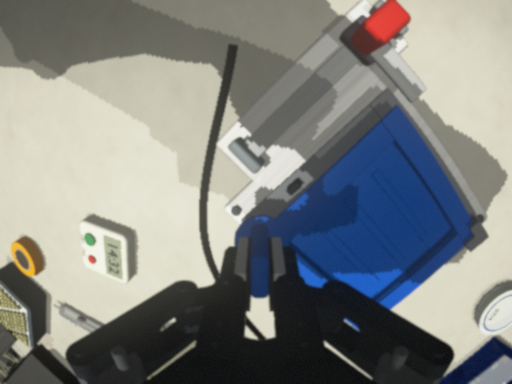

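drive_tool([
  {"linear": [0, 0.001, -0.0046], "dr": [1.5, 0, 0], "jaw": 1},
  {"linear": [0, 0.0008, -0.0044], "dr": [1.5, 0, 0], "jaw": 1},
  {"linear": [0, 0.0005, -0.0042], "dr": [1.5, 0, 0], "jaw": 1},
  {"linear": [0, 0.0005, -0.0042], "dr": [1.5, 0, 0], "jaw": 1},
  {"linear": [0, 0, 0], "dr": [0, 0, 0], "jaw": 1},
])

```text
clock: 9.6
tcp_pos: [0.4664, 0.1672, 0.0852]
orientation: [-1.186, -2.773, 0.368]
contact_force: [-0.3, -0.0, 0.7]
grip_width: 0.0088
```

Run:
```python
from h import *
o,p,R=piv()
# world direction -d horizontal and up, in tool axes
d=np.array([np.cos(np.radians(43.7)),np.sin(np.radians(43.7)),0])
print('-d in tool',R.inv().apply(-d).round(3),'up in tool',R.inv().apply([0,0,1]).round(3))
```

```text
t 9.6 turn [1.539e+01 1.000e-02 5.000e-02] pivot shift (R0 tool x,y,z) mm [-0.01 -0.76  1.24] F [-0.3 -0.   0.7] M [ 0.24 -0.2   0.01] w 0.0088
-d in tool [ 0.    -0.965  0.26 ] up in tool [-0.    -0.26  -0.965]
```

drive_tool([
  {"linear": [0, -0.004, 0.0001], "dr": [0, 0, 0], "jaw": 1},
  {"linear": [0, -0.0049, 0.001], "dr": [0, 0, 0], "jaw": 1},
  {"linear": [0, -0.005, 0.001], "dr": [0, 0, 0], "jaw": 1},
])

```text
clock: 9.98
tcp_pos: [0.4553, 0.1565, 0.0862]
orientation: [-1.186, -2.773, 0.366]
contact_force: [-0.3, -0.1, -1.4]
grip_width: 0.0088
```

Run:
```python
from h import *
import cv2
piv()
im=viewer.grab_frame('wrist')[:,:,::-1]
cv2.imwrite('pics/w10.png',im)
```

```text
t 9.97 turn [15.32  0.03  0.07] pivot shift (R0 tool x,y,z) mm [ -0.04 -16.09  -0.1 ] F [-0.3 -0.1 -1.4] M [ 0.23 -0.23  0.  ] w 0.0088
```

View pics/w10.png

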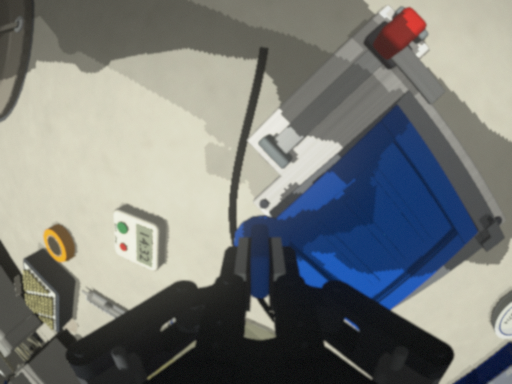

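drive_tool([
  {"linear": [0, -0.005, 0.001], "dr": [0, 0, 0], "jaw": 1},
  {"linear": [0, -0.005, 0.0005], "dr": [0, 0, 0], "jaw": 1},
  {"linear": [0, -0.004, -0.002], "dr": [0, 0, 0], "jaw": 1},
])

```text
clock: 10.4
tcp_pos: [0.4441, 0.1458, 0.0905]
orientation: [-1.187, -2.772, 0.367]
contact_force: [0.3, 0.1, -0.7]
grip_width: 0.0089
```

Run:
```python
from h import *
import cv2
piv()
im=viewer.grab_frame('wrist')[:,:,::-1]
cv2.imwrite('pics/w11.png',im)
```

```text
t 10.4 turn [15.38  0.05  0.11] pivot shift (R0 tool x,y,z) mm [ -0.15 -31.61  -4.3 ] F [ 0.3  0.1 -0.7] M [ 0.21 -0.18 -0.01] w 0.0089
```

View pics/w11.png

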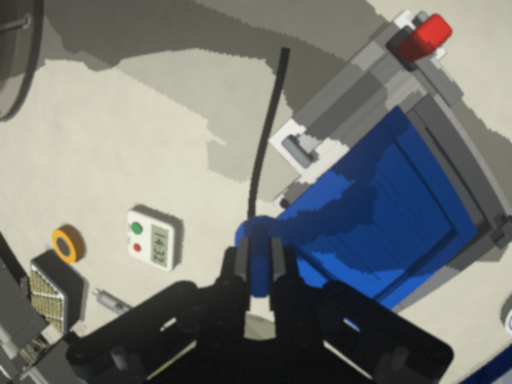

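drive_tool([
  {"linear": [0, -0.004, -0.015], "dr": [0, 0, 0], "jaw": 1},
  {"linear": [0, -0.005, -0.0193], "dr": [0, 0, 0], "jaw": 1},
  {"linear": [0, -0.005, -0.0193], "dr": [0, 0, 0], "jaw": 1},
  {"linear": [0, -0.005, -0.0193], "dr": [0, 0, 0], "jaw": 1},
  {"linear": [0, -0.005, -0.0193], "dr": [0, 0, 0], "jaw": 1},
  {"linear": [0, -0.003, -0.01], "dr": [0, 0, 0], "jaw": 1},
  {"linear": [0, 0, 0], "dr": [0, 0, 0], "jaw": 1},
])

```text
clock: 11.32
tcp_pos: [0.446, 0.1467, 0.2056]
orientation: [-1.189, -2.776, 0.361]
contact_force: [0.2, -0.4, -0.6]
grip_width: 0.0088
```

Run:
```python
from h import *
import cv2
o,p,R=piv(); print(p)
im=viewer.grab_frame('side')[:,:,::-1]
cv2.imwrite('pics/s12.png',cv2.resize(im[60:260,120:380],None,fx=3,fy=3))
im=viewer.grab_frame('wrist')[:,:,::-1]
cv2.imwrite('pics/w12.png',im)
plan(np.array([.5163,.4192,.228]),43.7,n=10)
```

```text
t 11.32 turn [15.06 -0.02  0.14] pivot shift (R0 tool x,y,z) mm [  -0.97  -28.78 -120.2 ] F [ 0.2 -0.4 -0.6] M [ 0.15 -0.16  0.03] w 0.0088
[0.44595532 0.14668036 0.205588  ]
dist 0.2828 turn [-14.89   0.02  -0.07]
[0.0148, 0.0225, -0.0084] [-1.49, 0.0, -0.01]
[0.0148, 0.0228, -0.0078] [-1.49, 0.0, -0.01]
[0.0148, 0.023, -0.0072] [-1.49, 0.0, -0.01]
[0.0148, 0.0231, -0.0066] [-1.49, 0.0, -0.01]
[0.0148, 0.0233, -0.006] [-1.49, 0.0, -0.01]
[0.0148, 0.0235, -0.0054] [-1.49, 0.0, -0.01]
[0.0148, 0.0236, -0.0048] [-1.49, 0.0, -0.01]
[0.0148, 0.0237, -0.0042] [-1.49, 0.0, -0.01]
[0.0148, 0.0238, -0.0036] [-1.49, 0.0, -0.01]
[0.0148, 0.0239, -0.003] [-1.49, 0.0, -0.01]
```

View pics/s12.png

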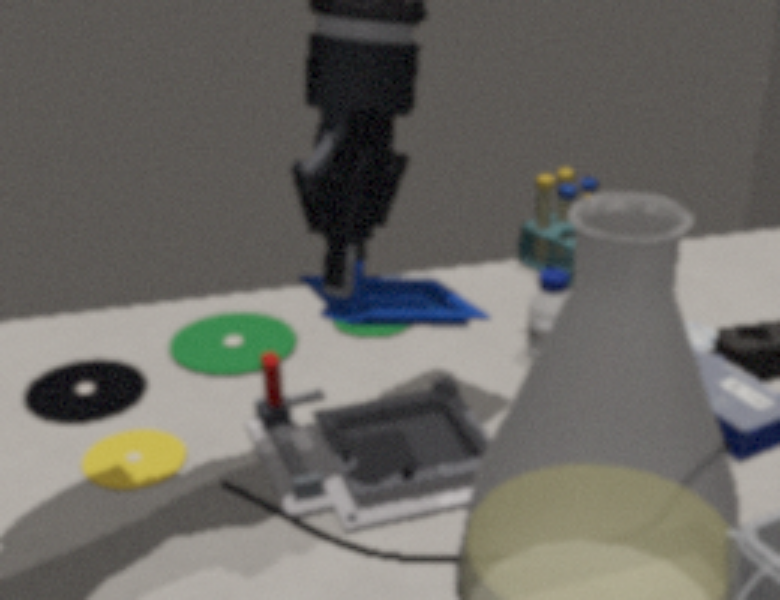

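View pics/w12.png

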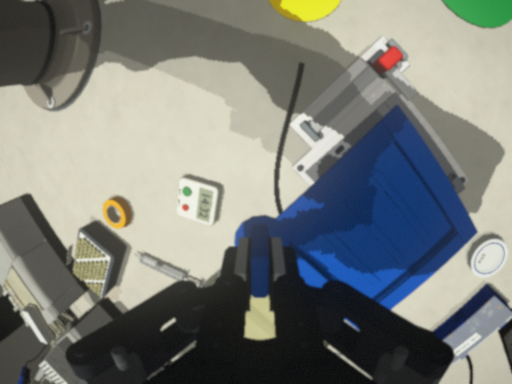

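drive_tool([
  {"linear": [0.008, 0.012, -0.005], "dr": [-1, 0, 0], "jaw": 1},
  {"linear": [0.015, 0.0225, -0.008], "dr": [-1.5, 0, 0], "jaw": 1},
  {"linear": [0.015, 0.023, -0.0072], "dr": [-1.5, 0, 0], "jaw": 1},
  {"linear": [0.015, 0.023, -0.0066], "dr": [-1.5, 0, 0], "jaw": 1},
  {"linear": [0.015, 0.023, -0.006], "dr": [-1.5, 0, 0], "jaw": 1},
  {"linear": [0.015, 0.0235, -0.0054], "dr": [-1.5, 0, 0], "jaw": 1},
  {"linear": [0.015, 0.0235, -0.005], "dr": [-1.5, 0, 0], "jaw": 1},
  {"linear": [0.015, 0.0235, -0.004], "dr": [-1.5, 0, 0], "jaw": 1},
])

```text
clock: 12.42
tcp_pos: [0.4994, 0.3677, 0.2215]
orientation: [-1.227, -2.87, 0.068]
contact_force: [0.7, 1.0, -0.7]
grip_width: 0.0089
```

Run:
```python
from h import *
o,p,R=piv(); print(p)
plan(np.array([.5163,.4192,.228]),43.7,n=3)
```

```text
t 12.43 turn [3.05 0.09 0.04] pivot shift (R0 tool x,y,z) mm [ 122.01  171.67 -167.88] F [ 0.7  1.  -0.7] M [ 0.03 -0.05  0.04] w 0.0089
[0.49944229 0.3677248  0.22148849]
dist 0.0546 turn [-2.76 -0.07  0.01]
[0.0085, 0.0158, -0.0029] [-0.92, -0.02, 0.0]
[0.0085, 0.0158, -0.0027] [-0.92, -0.02, 0.0]
[0.0085, 0.0159, -0.0024] [-0.92, -0.02, 0.0]
```

drive_tool([
  {"linear": [0.01, 0.016, -0.003], "dr": [-0.9, 0, 0], "jaw": 1},
  {"linear": [0.007, 0.012, -0.003], "dr": [-0.9, 0, 0], "jaw": 1},
  {"linear": [0.003, 0.005, -0.001], "dr": [-0.3, 0, 0], "jaw": 1},
  {"linear": [0, 0, 0], "dr": [0, 0, 0], "jaw": 1},
  {"linear": [0, 0, 0], "dr": [0, 0, 0], "jaw": 1},
])

```text
clock: 13.05
tcp_pos: [0.5102, 0.4081, 0.2273]
orientation: [-1.232, -2.885, 0.014]
contact_force: [-0.4, -0.2, -1.1]
grip_width: 0.0085
```

Run:
```python
from h import *
import cv2
o,p,R=piv(); print(p)
plan(np.array([.5163,.4192,.228]),43.7,n=1)
for n in ['top','side','wrist']:
    c=viewer.calibration(n); im=viewer.grab_frame(n)[:,:,::-1].copy()
    if n!='wrist':
        cen=p+R.apply([0,.0778,0]); cen[2]=p[2]-.0263
        y=R.apply([0,1,0]); a=np.arctan2(y[1],y[0])-np.pi/4
        for s in [(-1,-1),(-1,1),(1,-1),(1,1)]:
            X=cen+Ro.from_euler('z',a).apply([.059*s[0],.059*s[1],.012]); u=proj(n,X,c); print(n,s,u.round(1))
        u0=proj(n,cen,c).astype(int); x0,y0=u0-[65,50]; x0=max(x0,0);y0=max(y0,0)
        z=cv2.resize(im[y0:y0+100,x0:x0+130],None,fx=6,fy=6,interpolation=cv2.INTER_CUBIC)
        for s in [(-1,-1),(-1,1),(1,-1),(1,1)]:
            X=cen+Ro.from_euler('z',a).apply([.059*s[0],.059*s[1],.012]); u=((proj(n,X,c)-[x0,y0]+.5)*6).astype(int); cv2.circle(z,tuple(map(int,u)),3,(0,255,255),-1)
        for X in ([.5725,.473,.003],):
            u=((proj(n,X,c)-[x0,y0]+.5)*6).astype(int); cv2.circle(z,tuple(map(int,u)),3,(0,0,255),-1)
        im=z
    cv2.imwrite(f'pics/{n}13.png',im)
```

```text
t 13.05 turn [0.86 0.06 0.02] pivot shift (R0 tool x,y,z) mm [ 143.77  208.31 -179.69] F [-0.4 -0.2 -1.1] M [-0.01 -0.   -0.  ] w 0.0085
[0.51024407 0.40811835 0.22732705]
dist 0.0126 turn [-0.57 -0.04  0.03]
[0.0038, 0.012, -0.0008] [-0.57, -0.04, 0.03]
top (-1, -1) [191.6 191.3]
top (-1, 1) [142.1 191.5]
top (1, -1) [192.4 142.5]
top (1, 1) [143.5 142.8]
side (-1, -1) [226.5 110.4]
side (-1, 1) [215.9  96.9]
side (1, -1) [268.2 105.1]
side (1, 1) [254.5  92.4]
```

View pics/top13.png

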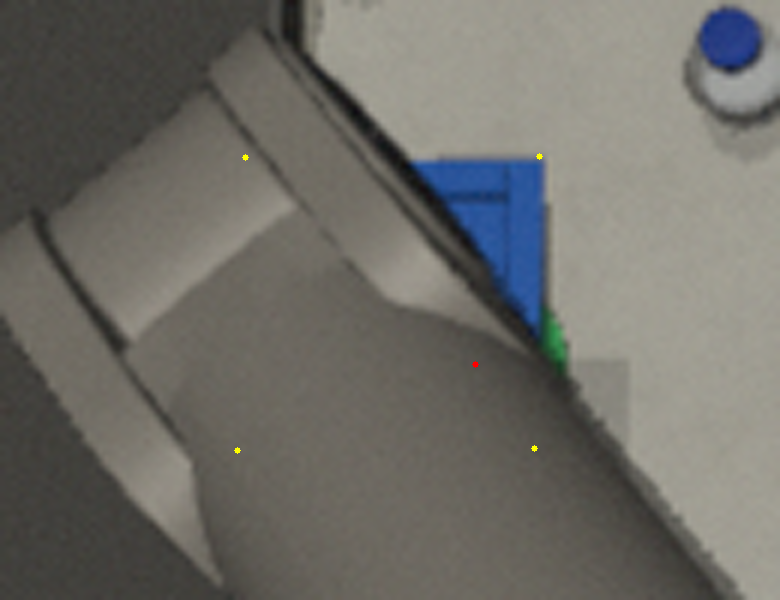

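View pics/side13.png

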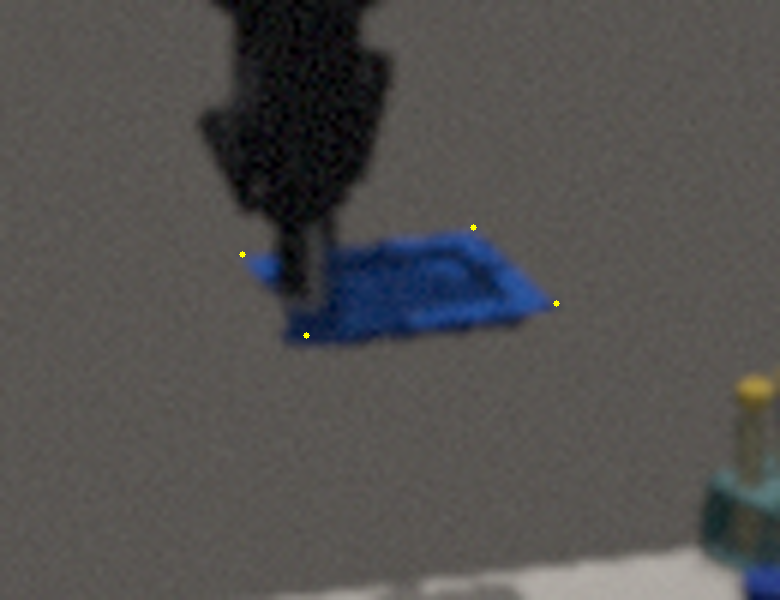

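View pics/wrist13.png

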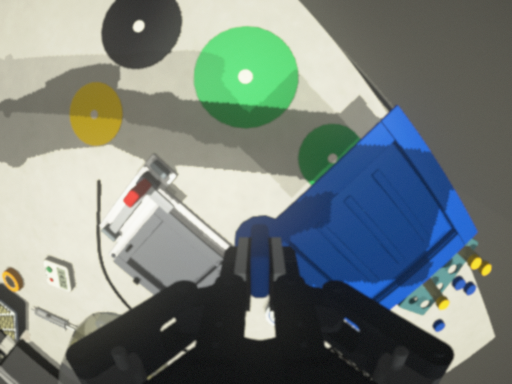

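drive_tool([
  {"linear": [0.004, 0.008, -0.0005], "dr": [-0.5, 0, 0], "jaw": 1},
  {"linear": [0, 0.003, 0], "dr": [0, 0, 0], "jaw": 1},
  {"linear": [0, 0, 0], "dr": [0, 0, 0], "jaw": 1},
  {"linear": [0, 0, 0], "dr": [0, 0, 0], "jaw": 1},
])

```text
clock: 13.7
tcp_pos: [0.5159, 0.4193, 0.2279]
orientation: [-1.234, -2.888, -0.0]
contact_force: [0.3, 1.0, -0.9]
grip_width: 0.0089
```

Run:
```python
from h import *
import cv2
o,p,R=piv(); print(p, np.abs(o['qvel']).max())
plan(np.array([.5163,.4192,.228]),43.7,n=1)
c=viewer.calibration('wrist')
cv2.imwrite('pics/wrist14.png',viewer.grab_frame('wrist')[:,:,::-1])
a=cv2.imread('pics/w8.png'); b=cv2.imread('pics/wrist14.png')
z=[cv2.resize(i[90:320,290:490],None,fx=2,fy=2,interpolation=cv2.INTER_CUBIC) for i in (a,b)]
cv2.imwrite('pics/cmp.png',np.hstack(z))
# predicted sensitivities: rim corners in tool frame; px change per 1 deg slip about tool x at grip
Rc,tc=c['R'],c['t']
for s in [(0,.083*2**.0,'far'),]: pass
g=np.array([0,0,-.019])
pts={'A':[.0834,.0778,.0143],'B':[-.0834,.0778,.0143],'far':[0,.1612,.0143]}
for k,v in pts.items():
    u0=wproj(p+R.apply(v),c); u1=wproj(p+R.apply(g+Ro.from_rotvec([np.radians(1),0,0]).apply(np.array(v)-g)),c)
    print(k,u0.round(1),(u1-u0).round(2))
print('white dot', )
```

```text
t 13.7 turn [0.31 0.07 0.03] pivot shift (R0 tool x,y,z) mm [ 147.92  220.31 -181.7 ] F [ 0.3  1.  -0.9] M [-0.01  0.01 -0.04] w 0.0089
[0.5158847  0.41931835 0.22786251] 0.0019802513560120134
dist 0.0005 turn [-0.02 -0.05  0.02]
[-0.0004, 0.0002, -0.0001] [-0.02, -0.05, 0.02]
A [399.  101.2] [-1.93 -0.21]
B [360.6 330. ] [-1.15 -1.11]
far [479.  229.9] [-2.67 -1.56]
white dot
```

View pics/cmp.png

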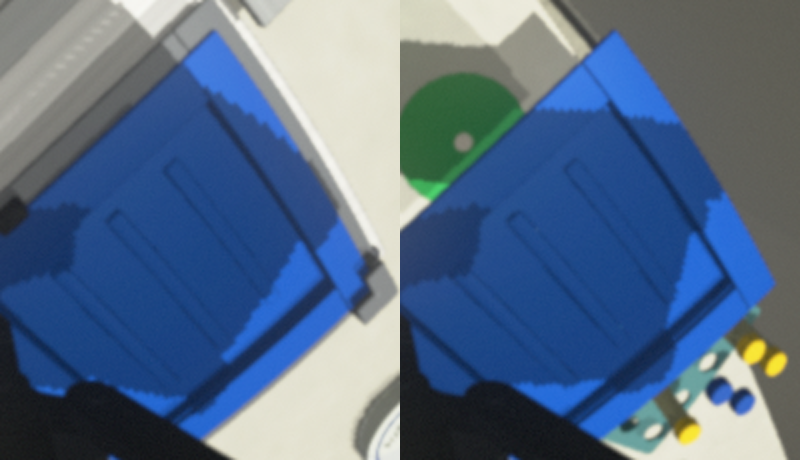

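View pics/wrist14.png

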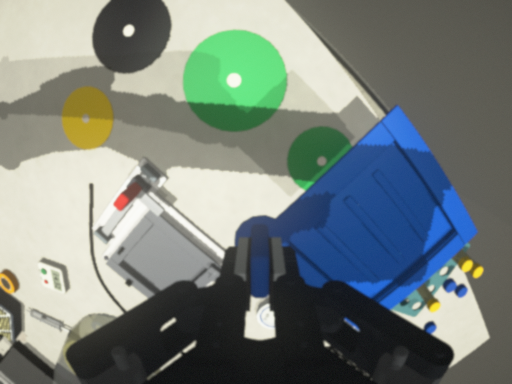

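Run:
```python
from h import *
import cv2
c=viewer.calibration('wrist'); print(wplane((321,160.5),.003,c))
o,p,R=piv(); cen=p+R.apply([0,.0778,.0263]); print('tray origin',cen)
# hook / lower tray check
print('plate/grey check', wplane((233,80),.003,c))
im=viewer.grab_frame('side')[:,:,::-1]; cv2.imwrite('pics/s14.png',cv2.resize(im[140:260,140:320],None,fx=4.4,fy=4.4,interpolation=cv2.INTER_CUBIC))
im=viewer.grab_frame('top')[:,:,::-1]; cv2.imwrite('pics/t14.png',cv2.resize(im[60:280,150:420],None,fx=2.7,fy=2.7,interpolation=cv2.INTER_CUBIC))
```

```text
[0.57319461 0.47297418 0.003     ]
t 13.75 turn [0.31 0.07 0.04] pivot shift (R0 tool x,y,z) mm [ 147.83  220.25 -181.7 ] F [ 0.6 -0.6 -0.7] M [0.02 0.   0.04] w 0.0089
tray origin [0.57210673 0.47299529 0.20153569]
plate/grey check [0.42307196 0.46889294 0.003     ]
```

View pics/s14.png

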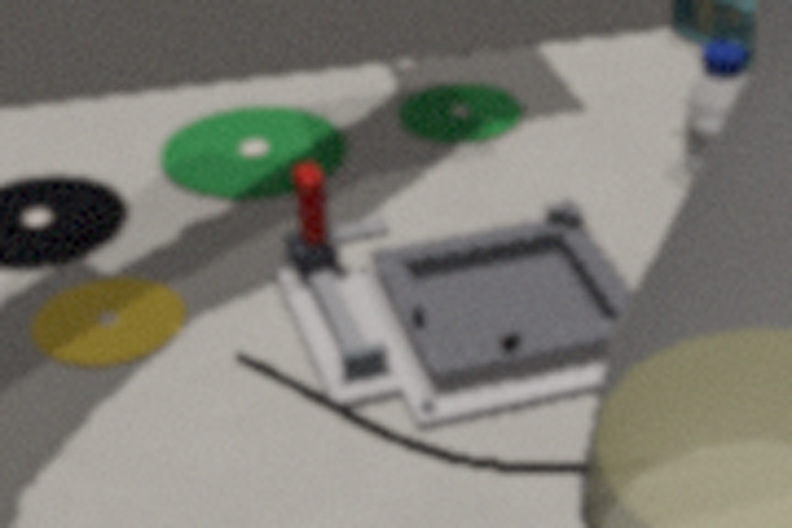

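View pics/t14.png

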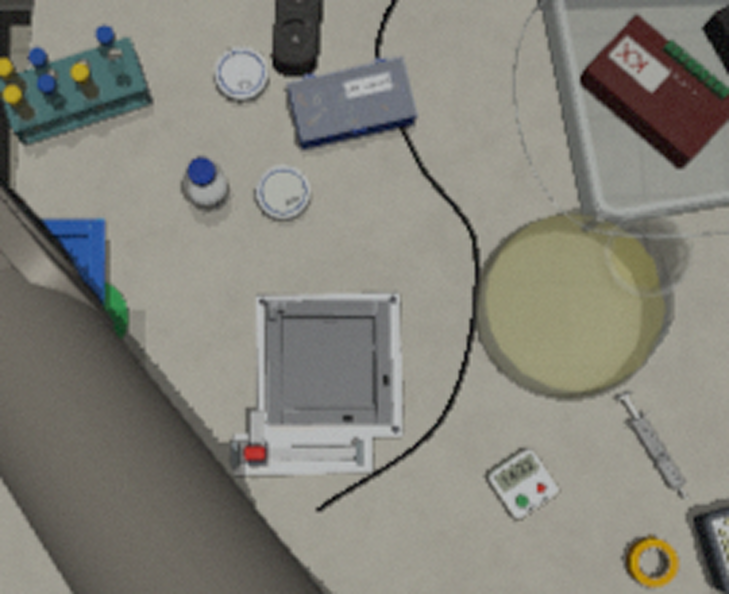

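Run:
```python
from h import *
o=monitor.get_obs(); print(o['clock'],np.abs(o['qvel']).max()); print(job.hand_in())
```

```text
13.85 0.0019264874547143488
the job is handed in; nothing more can be done
None
```

I did the job as asked and handed it in at 13.85 s of the 51 s; the hand-in gives no verdict.

- **Carriage:** I gripped the red knob and slid it 58 mm to the end stop. A push of about 17 N there moved it no further. The later pictures show it at the stop, with its steel finger clear of the tray.
- **Peel:** I gripped the blue tray by its tab and raised that corner 0.27 rad about the hook corner. My estimate of that pivot stayed within about 1.5 mm. I then drew the tray out about 30 mm toward the tab before lifting it. Measured contact forces stayed within about 3 N throughout.
- **Final pose:** The gripper still holds the blue tray and the arm is still (joint speeds under 0.002 rad/s). From the tool pose, its origin is at (0.572, 0.473, 0.202) m. The wrist camera puts the mat's white dot at (0.573, 0.473), about 1 mm away. The tray is level to about half a degree.
- **Rest of the bench:** The grey tray still sits square in its holder, and the other things look unmoved.
- **Checks that disagreed:** The calibrated position of the tab was about 2 mm off, so I corrected it by eye before the grasp. In the side view taken just before the last move, the blue tray's rim appears about 1 pixel (2–3 mm) lower than the tool pose predicts. That is about the calibration error.

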